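Scale straightedge along a gel cassette

ROBOT

A 6-joint arm with a two-finger parallel gripper is mounted at the origin on the work surface. World frame = base frame: x ahead of the robot, y to its left, z up, the work surface at z = 0. Lengths are in m, angles in rad, forces in N, time in s.
With the tool pointing down it reaches from about 0.425 to 0.95 m from the base axis. Payload 3.5 kg.
Tool frame: the origin (TCP) lies between the finger pads; the fingertips stand 14 mm ahead of it and the grasp point (between the pads) lies 5 mm behind it; z points along the fingers, y is the line along which they close (so a half turn about z gives the same grasp; the last joint's range is limited). The gripper opens to 85 mm and grips with 20 to 120 N. Pads are 22 mm wide; open, the fingers measure 114 mm over their backs; the gripper's body (76 mm by 85 mm) begins 54 mm behind the grasp point. The pads swing forward as they close: fully open they stand 13 mm farther back than shut.
Start: joints at [-1.446, 0.286, 1.577, -0, 1.279, -0.15], TCP at [0.183, -0.65, 0.245] pointing down, gripper open.
Joint ranges: [-2.77, 2.77], [-0.9, 2.22], [0.21, 2.48], [-1.53, 4.67], [0.24, 2.81], [-2.84, 2.84]. Speed limits (rad/s): [2.79, 2.79, 3.14, 3.14, 3.14, 3.14].

INTERFACE

Orientations are given as a unit quaternion [x, y, z, w].
In Python, from plant import * gives the robot as it stands.
- The arm moves only by the tool step_arm, never from a script. Its argument "commands" is a list of rows, each an object of numbers: "gripper": the gripper's target within -1 to 1 (shut at 1, half-way at 0, fully open at -1); "x", "y", "z": the shift along the tool's x, y, z in mm; "spin": the turn about the tool's z in degrees. A call has exactly 10 rows; each row shifts and turns the commanded pose from where the row before left it, along the tool's axes as they then stand; what a row does not reach is not made up. A row lasts 1/10 s, in which the tool goes at most 50 mm and 8.59 degrees, less where a joint would pass 70% of its speed; a pose out of reach is approached as far as the arm can. A call with a gripper value outside its range is refused whole. The fingers move at their own pace and stop on an object; "force" is the grip in N (left out, the last holds). Time passes only in rows, so rows that do not move let the fingers close, or fill a call up. It gives the time, the measured TCP pose, the force, the opening and the grip force at its end, in the units of the state.
- get_state(): the state, without advancing time (a new reading comes with each control period).
- read_camera(name): name is "side" or "top"; returns a dict with "color" (384x512x3 uint8, red, green, blue), "z_map" (384x512 float32, m along the optical axis (not along the pixel's ray), 0 where there is no reading), "fx", "fy", "cx", "cy" (pixels), "eye" and "attitude" of the camera in the world. Camera axes: x right, y up, looking along -z (the intrinsics and any distortion apply to the point x, -y, -z); pixel columns grow to the right and rows downward; lengths in m; the calibration is good to about 2 mm. A picture is of the moment at which its call begins.
- sign_off(): hands the job in; it is judged then, once.
The state is a dict: "time": time; "qpos": joint angles; "dq": joint speeds; "joint_efforts": joint torques, N m; "eef_pos": TCP position; "tcp_rot": TCP orientation; "contact_force": force on the tool from outside, world axes, zero at the start; "wrist_torque": the same for the moment, N m; "opening": opening from 0.0 (shut) to 1.0 (fully open); "finger_force": force on a finger pad.
Only numpy, scipy, OpenCV 4.12 (cv2) and the standard library are available. Lean on these libraries where they do the work, as an engineer would, in place of code of your own. Each camera call takes 0.05 s, during which the arm holds its last target. There are 200 camera calls.

TASK

Take the long straightedge out of the rack, where it stands on edge, turn it down flat onto the black pad and let go of it. Then take it up again and lay it flat on the white imaging board, flush along the cassette's open long side (the one away from the low fence) and sticking out past both ends of the cassette, and after that swing the keeper bar fully shut across it. Leave the other two bars in the rack, do not shift the glass cassette, and leave the small things standing about where they are.

Things in the scene. Friction and masses are not known exactly. Their poses are not given: they have to be found in the camera images.
- straightedge: plain aluminium bar with fine black graduations, 240 x 32 x 10, about 0.2 kg; the longest of three bars in the rack. Origin at its very centre; x along its length, y through its 10 mm thickness, z across its 32 mm width. At the start it stands on a long edge (z up); lying flat, its y is vertical. Either face and either long edge will do.
- rack: fixed white plastic rack. Base 180 (x) x 150 (y) x 12 high, origin at the centre of its underside. Two rows of posts at x = -70 and +70, 10 thick, rising to 32, form three slots 13 wide along x at y = -42, 0, +42; between the rows the bars are free. A bar's lower edge rests 12 mm up, its top edge is 44 mm above the bench. Any bar can be in any slot.
- spacer: plain aluminium bar like the straightedge but only 170 long (x 32 x 10), no graduations, standing on edge in the rack; leave it. Origin at its centre, axes as the straightedge's.
- comb: white plastic gel comb, 170 long x 32 x 10, toothed along its lower side, standing on edge in the rack; leave it. Origin at its centre, axes as the straightedge's.
- pad: fixed flat black rubber pad on the bench, 280 (x) x 140 (y) x 4 thick; origin at the centre of its underside.
- board: fixed white imaging board, 300 (x) x 230 (y) x 8 thick, origin at the centre of its underside. The cassette lies on it from y = 0 to +80, x = -100 to +100, with a low fence behind it (y = 81 to 87) and small stops at its ends, all 17 mm above the bench. The part from y = -115 to 0 is free for the straightedge.
- cassette: glass gel cassette lying loose on the board, 200 (x) x 80 (y) x 12 thick, 0.5 kg, origin at the centre of its underside. Its long side at y = -40 is the open one for the straightedge; the side at y = +40 stands against the fence.
- keeper (a joint): angle of the steel keeper bar about its vertical hinge: 0 = fully shut against its stop, pointing to the board's -y; grows as it opens, counter-clockwise from above, towards the board's +x, up to 1.5. Friction holds it where it is left (0.06 N m). Bar 135 long from the hinge, 18 wide, 8 thick, underside 23 mm above the bench (3 mm over the cassette).
- keeper_hinge (a point): the keeper's hinge axis at the height of the bar's upper face, 31 mm above the bench; at x = -40, y = +97 of the board.
- keeper_knob (a point): top centre of the upright black cylindrical knob on the keeper, 14 in diameter, 30 tall, standing on the bar 115 from the hinge; its top is 61 mm above the bench. It turns with the bar.
- reagent: small bottle, 44 in diameter, 85 tall, stands on the bench; origin under its centre.
- jar: small jar, 48 in diameter, 50 tall, stands on the bench; origin under its centre.
- pen: black marker pen lying on the bench, 120 long along its x, 12 in diameter; origin under its centre.
- beaker: glass beaker, 60 in diameter, 80 tall, stands on the bench; origin under its centre.
There are look-alikes about, which are no part of the job. Leave any orange or red look-alike of the straightedge alone.

How it is judged:
By the outcome, as a careful person would: the job done as asked, in the order asked, and still so for the second after the job is handed in, with the robot touching nothing.
It also fails if it takes over 72 s, if anything falls off the work surface, if the arm or the gripper's body presses on something with over 40 N, if the wrist force passes 120 N, or if a joint passes its speed limit or range.

## Working session

There is one attempt and no reset: what is moved stays moved. The work goes in short steps, Python scripts to look and compute and a tool call to move; the robot and the scene stay as the last step left them, time stands still between calls to the robot, and variables do not carry over. Pictures are saved under pics/ and viewed, at most 13 in all, crops included, and the job is handed in when it is done.

Besides the shell and the picture viewer there is one more tool, called after "Request:" as a command line: name --argument value ..., lists and objects as JSON in quotes. step_arm: Moves the arm, as the interface text tells. Its arguments: {"type":"object","properties":{"commands":{"type":"array"},"force":{"type":"number"}},"required":["commands"]}

```bash
mkdir -p pics; ls; cat > h.py <<'E'
from plant import *
import numpy as np, cv2
from scipy.spatial.transform import Rotation as R
def world(c):
    h,w=c["z_map"].shape
    v,u=np.mgrid[:h,:w].astype(float)
    K=np.array([[c["fx"],0,c["cx"]],[0,c["fy"],c["cy"]],[0,0,1]])
    d=np.array(c["distortion"],float) if "distortion" in c else np.zeros(5)
    p=cv2.undistortPoints(np.stack([u.ravel(),v.ravel()],1)[:,None],K,d)[:,0]
    z=c["z_map"].ravel()
    P=np.stack([p[:,0]*z,-p[:,1]*z,-z],1)
    a=np.array(c["attitude"]); M=a if a.shape==(3,3) else R.from_quat(a).as_matrix()
    return (P@M.T+np.array(c["eye"])).reshape(h,w,3)
def snap(n,f=None):
    c=read_camera(n); W=world(c)
    np.savez("pics/"+(f or n)+".npz",W=W,col=c["color"])
    if f: cv2.imwrite("pics/"+f+".png",cv2.cvtColor(c["color"],cv2.COLOR_RGB2BGR))
    return c,W
E
python3 - <<'E'
from h import *
for n in("side","top"):
    c,W=snap(n,n+"0"); print({k:(v if np.size(v)<20 else np.shape(v)) for k,v in c.items()})
a=[cv2.imread(f"pics/{n}0.png") for n in("top","side")]
cv2.imwrite("pics/t.png",cv2.resize(a[0],(800,600),interpolation=cv2.INTER_CUBIC))
print(get_state())
E
```

```text
pics
{'color': (384, 512, 3), 'z_map': (384, 512), 'fx': 455.45109717632613, 'fy': 455.45109717632613, 'cx': 258.0899881665429, 'cy': 189.15730439631352, 'eye': array([-0.10963743,  0.89274463,  1.23430626]), 'attitude': array([-0.11472958,  0.36233845,  0.88770965, -0.25984525])}
{'color': (384, 512, 3), 'z_map': (384, 512), 'fx': 424.86744201065864, 'fy': 424.86744201065864, 'cx': 256.73871751417425, 'cy': 192.02550565932376, 'eye': array([ 0.1972683 , -0.05573056,  1.57526004]), 'attitude': array([-0.07299696,  0.0786279 ,  0.72383042, -0.68158537])}
{'time': 0.1, 'qpos': array([-1.44599577e+00,  2.87115608e-01,  1.57806074e+00, -9.94823060e-06,
        1.27859379e+00, -1.50013351e-01]), 'dq': array([ 0.00015003, -0.00306423, -0.00252828,  0.0008469 , -0.00014088,
       -0.0009469 ]), 'joint_efforts': array([ 7.39470925e-04, -4.07296300e+01, -2.93699276e+01, -1.56587103e-04,
        3.39749706e-03,  3.32050845e-06]), 'eef_pos': array([ 0.18311852, -0.64908908,  0.24404346]), 'tcp_rot': array([ 9.90573724e-01,  1.36976316e-01,  8.96336938e-06, -1.08871146e-03]), 'contact_force': array([-0.36038468, -0.45052277,  0.95021561]), 'wrist_torque': array([ 0.06144745,  0.04343999, -0.01141087]), 'finger_force': 0.0, 'opening': 1.0004955204842965}
```

View pics/t.png

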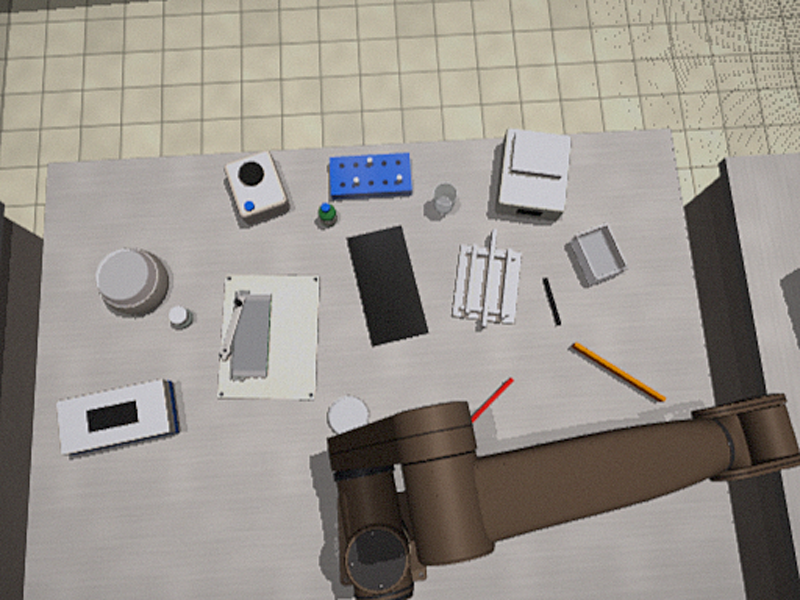

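View pics/side0.png

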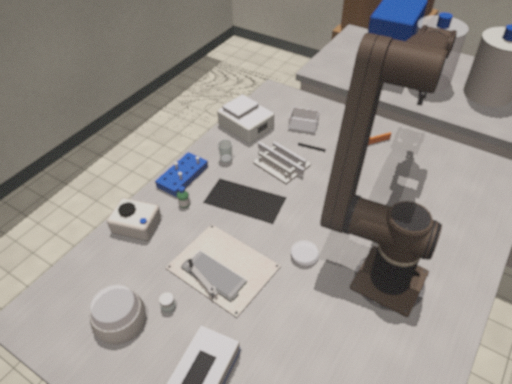

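The top view (800x600) shows the pad at (388,285), with the rack right of it at (487,282). The long bar is in the middle slot, sticking out at (493,235) and (482,325). The board is at (270,337) with the cassette at (252,335). The keeper runs between (238,298) and (224,355). The orange and red bars are decoys.

```bash
cat >> h.py <<'E'
def rays(c):
    c2=dict(c); c2["z_map"]=np.ones_like(c["z_map"]); return world(c2)-np.array(c["eye"])
def plane(c,z):
    r=rays(c); e=np.array(c["eye"]); return e+r*((z-e[2])/r[...,2])[...,None]
def rect(P,m,big=True):
    m=m.astype(np.uint8)
    if big:
        n,l,s,_=cv2.connectedComponentsWithStats(m); m=(l==1+np.argmax(s[1:,4]))
    q=P[m>0][:,:2].astype(np.float32)*1000
    (cx,cy),(w,h),a=cv2.minAreaRect(q)
    if w<h: w,h,a=h,w,a+90
    return np.round([cx,cy,w,h,a,len(q)],1)
E
python3 - <<'E'
from h import *
c,W=snap("top"); col=c["color"].astype(int); v,u=np.mgrid[:384,:512]
s=.64
box=lambda x0,y0,x1,y1:(u>x0*s)&(u<x1*s)&(v>y0*s)&(v<y1*s)
g=col.sum(2)
for n,(x,y) in dict(pad=(388,285),rackfar=(493,235),racknear=(482,325),cass=(252,335),k1=(238,298),k2=(224,355),board=(300,300),jar=(180,317),lid=(348,415),reag=(327,214),beak=(445,200),pen=(551,300)).items():
    p=W[int(y*s),int(x*s)]; print(n,np.round(p*1000),col[int(y*s),int(x*s)])
print("pad",rect(plane(c,.004),box(335,215,440,355)&(g<150)))
z=W[...,2]
print("zbench",np.median(z[box(100,480,300,580)]))
print("board",rect(plane(c,.008),box(205,265,330,410)&(col[...,0]-col[...,2]>8)&(g>600)))
print("cass",rect(W,box(225,280,280,390)&(abs(z-.02)<.004)))
m=box(440,220,540,340)
print("bars44",rect(W,m&(z>.036)&(z<.055)))
print("rackall",rect(W,m&(z>.008)&(z<.018)))
sub=lambda f,b:cv2.resize(cv2.cvtColor(c["color"],cv2.COLOR_RGB2BGR)[b[1]:b[3],b[0]:b[2]],None,fx=f,fy=f,interpolation=cv2.INTER_CUBIC)
cv2.imwrite("pics/crop1.png",np.hstack([sub(5,(135,170,210,260)),sub(5,(282,140,342,230))]))
E
```

```text
pad [582. -48.  -2.] [40 41 38]
rackfar [ 679. -307.   47.] [192 192 198]
racknear [ 459. -261.   48.] [95 97 98]
cass [474. 281.  19.] [134 136 140]
k1 [564. 310.  34.] [154 147 147]
k2 [427. 342.  38.] [195 192 185]
board [552. 164.  16.] [198 201 193]
jar [523. 440.  52.] [199 201 204]
lid [274.  62.  32.] [191 192 197]
reag [748.  87.  76.] [34 84 50]
beak [ 793. -202.   -6.] [153 147 152]
pen [ 516. -436.   14.] [14 11  9]
pad [ 580.8  -45.2  275.6  136.2   10.2 2335. ]
zbench -0.00013124407654829806
board [549.3 127.6  19.3   7.5 178.1   9. ]
cass [474.2 285.7 214.8  87.4 175.6 849. ]
bars44 [ 574.9 -288.2  238.5   13.2  168.9  181. ]
rackall [ 573.5 -248.5  179.4   70.7  168.8  304. ]
```

View pics/crop1.png

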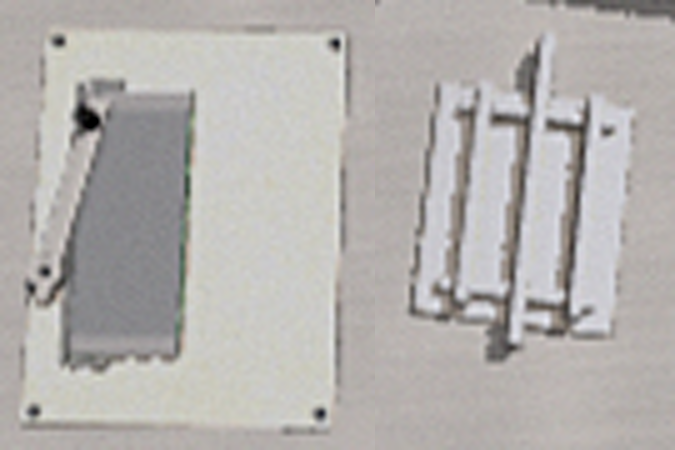

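The crop shows the straightedge in the middle slot with other bars in both outer slots. The keeper's black knob is at crop (88,118) and its hinge at (43,285), so it's about 1.3 rad open. The cassette's open side faces image right.

```bash
cat >> h.py <<'E'
def delta(x,y,z,yaw):
    """tool-frame shift (mm) after spin, and spin (deg) to reach TCP x,y,z (mm), tool-x yaw (deg)"""
    s=get_state(); M=R.from_quat(s["tcp_rot"]).as_matrix(); p=np.array(s["eef_pos"])*1000
    cur=np.degrees(np.arctan2(M[1,0],M[0,0])); a=np.radians(yaw)
    d=np.array([x,y,z])-p
    print("t",round(s["time"],2),"p",p.round(1),"yaw",cur.round(2),"open",round(s["opening"],3),"F",np.round(s["contact_force"],1),
     "-> spin",round(cur-yaw,1),"x",round(d[0]*np.cos(a)+d[1]*np.sin(a),1),"y",round(d[0]*np.sin(a)-d[1]*np.cos(a),1),"z",round(-d[2],1))
E
python3 - <<'E'
from h import *
v,u=np.mgrid[:384,:512]
for n in("top","side"):
    c,W=snap(n); col=c["color"].astype(int); g=col.sum(2)
    # ROI in world
    P8=plane(c,.008); P20=plane(c,.02)
    roi=(P8[...,0]>.35)&(P8[...,0]<.72)&(P8[...,1]>.05)&(P8[...,1]<.40)
    bm=roi&(np.hypot(P8[...,0]-.51,P8[...,1]-.22)<.195)
    Lab=cv2.cvtColor(c["color"],cv2.COLOR_RGB2LAB).astype(int)
    m=cv2.morphologyEx((bm&((g>585)&(Lab[...,2]-128>0))).astype(np.uint8),cv2.MORPH_OPEN,np.ones((2,2)))
    print(n,"board",rect(P8,m))
    r2=(np.abs(P20[...,0]-.475)<.12)&(np.abs(P20[...,1]-.285)<.07)
    m=cv2.morphologyEx((r2&(g<520)&(g>250)).astype(np.uint8),cv2.MORPH_OPEN,np.ones((2,2)))
    print(n,"cass",rect(P20,m))
    P60=plane(c,.061)
    m=(np.hypot(P60[...,0]-.555,P60[...,1]-.31)<.05)&(g<160)
    print(n,"knob",rect(P60,m), "z",np.round(W[m][:,2],3)[:10])
    z=W[...,2]
    print(n,"bar",rect(W,(z>.036)&(z<.055)&(np.hypot(W[...,0]-.575,W[...,1]+.288)<.14)))
    q=W[(z>.022)&(z<.036)&(np.abs(W[...,0]-.48)<.12)&(np.abs(W[...,1]-.3)<.08)]*1000
    print(len(q),q.min(0).round(),q.max(0).round())
delta(575,-288,150,-11.1)
E
```

```text
top board [ 479.   238.   272.3  226.2  175.9 2138. ]
top cass [ 468.   281.1  217.1   94.5  175.2 1260. ]
top knob [546.4 303.4  16.2  10.2  42.4  14. ] z [0.016 0.063 0.058 0.027 0.065 0.059 0.053 0.034 0.066 0.063]
top bar [ 574.2 -288.7  240.6   13.3  168.1  179. ]
480 [372. 237.  22.] [577. 356.  36.]
side board [ 477.6  242.3  274.6  223.4  176.  2779. ]
side cass [ 468.2  301.5  217.6  105.3  176.1 1511. ]Traceback (most recent call last):
  File "<stdin>", line 17, in <module>
  File "h.py", line 26, in rect
    n,l,s,_=cv2.connectedComponentsWithStats(m); m=(l==1+np.argmax(s[1:,4]))
                                                         ~~~~~~~~~^^^^^^^^^
    return _wrapfunc(a, 'argmax', axis=axis, out=out, **kwds)
    return bound(*args, **kwds)
ValueError: attempt to get argmax of an empty sequence
```

Request:
step_arm --commands '[{"gripper":0.4,"spin":6.75,"x":0,"y":0,"z":0},{"gripper":0.4,"spin":6.75,"x":0,"y":0,"z":0},{"gripper":0.4,"spin":6.75,"x":0,"y":0,"z":0},{"gripper":0.4,"spin":6.75,"x":0,"y":0,"z":0},{"gripper":0.4,"x":26,"y":-36,"z":8},{"gripper":0.4,"x":26,"y":-36,"z":8},{"gripper":0.4,"x":26,"y":-36,"z":8},{"gripper":0.4,"x":26,"y":-36,"z":8},{"gripper":0.4,"x":26,"y":-36,"z":8},{"gripper":0.4,"x":26,"y":-36,"z":8}]' --force 60

```text
invalid input
```

Request:
step_arm --commands '[{"gripper":0.4,"x":26,"y":-36,"z":8},{"gripper":0.4,"x":26,"y":-36,"z":8},{"gripper":0.4,"x":26,"y":-36,"z":8},{"gripper":0.4,"x":26,"y":-36,"z":8},{"gripper":0.4,"x":26,"y":-36,"z":8},{"gripper":0.4,"x":24,"y":-30,"z":8},{"gripper":0.4},{"gripper":0.4},{"gripper":0.4},{"gripper":0.4}]'

```text
invalid input
```

```bash
python3 - <<'E'
from h import *
delta(575,-288.5,44,-11.3)
for n in("top","side"):
    c,W=snap(n,"a"+n); col=c["color"].astype(int); z=W[...,2]
    print(n,"bar",rect(W,(z>.034)&(z<.055)&(np.hypot(W[...,0]-.575,W[...,1]+.288)<.14)))
    col=c["color"].astype(int); g=col.sum(2)
    P8=plane(c,.008)
    Lab=cv2.cvtColor(c["color"],cv2.COLOR_RGB2LAB).astype(int)
    bm=(np.hypot(P8[...,0]-.478,P8[...,1]-.24)<.22)
    m=cv2.morphologyEx((bm&((g>585)&(Lab[...,2]-128>0))).astype(np.uint8),cv2.MORPH_OPEN,np.ones((2,2)))
    print(n,"board",rect(P8,m))
a=[cv2.imread(f"pics/a{n}.png") for n in("top","side")]
f=lambda i:cv2.resize(i,None,fx=3,fy=3,interpolation=cv2.INTER_CUBIC)
cv2.imwrite("pics/a.png",np.hstack([f(a[0][165:265,130:260]),f(a[1][220:320,160:290])]))
E
```

```text
t 0.25 p [ 183.1 -649.4  244.6] yaw 15.74 open 1.0 F [ 0.4 -0.5  0.4] -> spin 27.0 x 313.6 y -430.7 z 200.6
top bar [ 574.5 -291.1  238.3   20.1  169.1  189. ]
top board [ 468.5  237.   292.2  227.2  175.  2530. ]
side bar [ 577.5 -269.4  240.9   79.3  172.6  341. ]
side board [ 469.1  242.3  293.7  225.2  176.1 3224. ]
```

View pics/a.png

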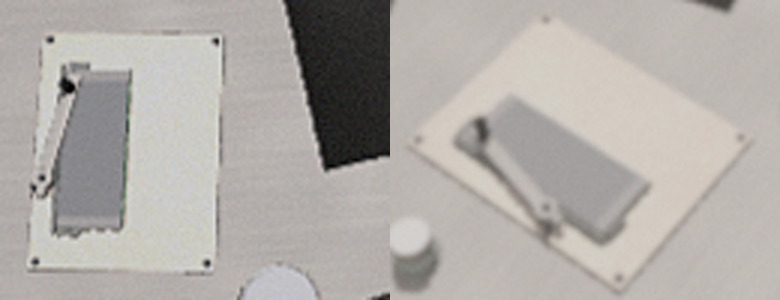

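The two views show the board whole, with the knob at (68,87) in the left panel and the hinge end at (40,187). The moves were refused, probably because each row needs every key, so I'll send full rows.

Request:
step_arm --commands '[{"gripper":0.4,"x":0,"y":0,"z":0,"spin":6.75},{"gripper":0.4,"x":0,"y":0,"z":0,"spin":6.75},{"gripper":0.4,"x":0,"y":0,"z":0,"spin":6.75},{"gripper":0.4,"x":0,"y":0,"z":0,"spin":6.75},{"gripper":0.4,"x":26,"y":-36,"z":8,"spin":0},{"gripper":0.4,"x":26,"y":-36,"z":8,"spin":0},{"gripper":0.4,"x":26,"y":-36,"z":8,"spin":0},{"gripper":0.4,"x":26,"y":-36,"z":8,"spin":0},{"gripper":0.4,"x":26,"y":-36,"z":8,"spin":0},{"gripper":0.4,"x":26,"y":-36,"z":8,"spin":0}]' --force 60

```text
time: 1.35
eef_pos: [0.3795, -0.4669, 0.1972]
tcp_rot: [0.995, -0.098, 0.0, 0.0]
contact_force: [0.9, -1.8, 0.4]
opening: 0.3
finger_force: 0.0
```

Request:
step_arm --commands '[{"gripper":0.4,"x":26,"y":-36,"z":8,"spin":0},{"gripper":0.4,"x":26,"y":-36,"z":8,"spin":0},{"gripper":0.4,"x":26,"y":-36,"z":8,"spin":0},{"gripper":0.4,"x":26,"y":-36,"z":8,"spin":0},{"gripper":0.4,"x":26,"y":-36,"z":8,"spin":0},{"gripper":0.4,"x":26,"y":-34,"z":8,"spin":0},{"gripper":0.4,"x":0,"y":0,"z":0,"spin":0},{"gripper":0.4,"x":0,"y":0,"z":0,"spin":0},{"gripper":0.4,"x":0,"y":0,"z":0,"spin":0},{"gripper":0.4,"x":0,"y":0,"z":0,"spin":0}]'

```text
time: 2.35
eef_pos: [0.5725, -0.2901, 0.1498]
tcp_rot: [0.995, -0.099, 0.0, 0.0]
contact_force: [0.5, 0.5, 0.5]
opening: 0.3
finger_force: 0.0
```

```bash
python3 - <<'E'
from h import *
delta(574.5,-288.5,44,-11.5)
c,W=snap("side","b"); z=W[...,2]
a=cv2.imread("pics/b.png"); cv2.imwrite("pics/b1.png",cv2.resize(a[60:210,200:350],None,fx=4,fy=4,interpolation=cv2.INTER_CUBIC))
E
```

```text
t 2.35 p [ 572.5 -290.1  149.8] yaw -11.36 open 0.3 F [0.5 0.5 0.5] -> spin 0.1 x 1.7 y -2.0 z 105.8
```

View pics/b1.png

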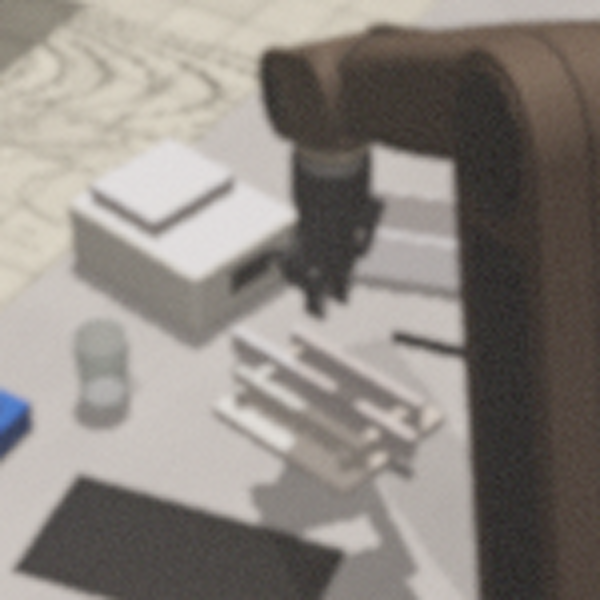

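The side view shows the gripper above the rack (fingers at (325,290) in the crop), lined up over the long bar. Going down to grip it.

Request:
step_arm --commands '[{"gripper":0.4,"x":1.5,"y":-2,"z":15,"spin":0},{"gripper":0.4,"x":0,"y":0,"z":20,"spin":0},{"gripper":0.4,"x":0,"y":0,"z":20,"spin":0},{"gripper":0.4,"x":0,"y":0,"z":20,"spin":0},{"gripper":0.4,"x":0,"y":0,"z":10,"spin":0},{"gripper":0.4,"x":0,"y":0,"z":10,"spin":0},{"gripper":0.4,"x":0,"y":0,"z":10,"spin":0},{"gripper":0.4,"x":0,"y":0,"z":10,"spin":0},{"gripper":0.4,"x":0,"y":0,"z":0,"spin":0},{"gripper":0.4,"x":0,"y":0,"z":0,"spin":0}]'

```text
time: 3.4
eef_pos: [0.5751, -0.2872, 0.0344]
tcp_rot: [0.995, -0.098, 0.0, 0.0]
contact_force: [0.2, 0.0, -0.6]
opening: 0.299
finger_force: 0.0
```

Request:
step_arm --commands '[{"gripper":0.9,"x":0,"y":0,"z":0,"spin":0},{"gripper":1,"x":0,"y":0,"z":0,"spin":0},{"gripper":1,"x":0,"y":0,"z":0,"spin":0},{"gripper":1,"x":0,"y":0,"z":0,"spin":0},{"gripper":1,"x":0,"y":0,"z":-5,"spin":0},{"gripper":1,"x":0,"y":0,"z":-10,"spin":0},{"gripper":1,"x":0,"y":0,"z":-15,"spin":0},{"gripper":1,"x":0,"y":0,"z":-20,"spin":0},{"gripper":1,"x":0,"y":0,"z":-20,"spin":0},{"gripper":1,"x":0,"y":0,"z":0,"spin":0}]'

```text
time: 4.4
eef_pos: [0.5766, -0.2874, 0.1074]
tcp_rot: [0.995, -0.098, 0.002, 0.001]
contact_force: [1.6, -1.4, -2.0]
opening: 0.101
finger_force: 59.7
```

```bash
python3 - <<'E'
from h import *
delta(580.8,-45.2,100,10.2)
c,W=snap("top"); z=W[...,2]
print(rect(W,(z>.085)&(z<.13)&(np.hypot(W[...,0]-.575,W[...,1]+.288)<.14)))
E
```

```text
t 4.4 p [ 576.6 -287.4  107.4] yaw -11.26 open 0.101 F [ 1.6 -1.4 -2. ] -> spin -21.5 x 47.0 y -237.6 z 7.4Traceback (most recent call last):
  File "<stdin>", line 4, in <module>
  File "h.py", line 26, in rect
    n,l,s,_=cv2.connectedComponentsWithStats(m); m=(l==1+np.argmax(s[1:,4]))
                                                         ~~~~~~~~~^^^^^^^^^
    return _wrapfunc(a, 'argmax', axis=axis, out=out, **kwds)
    return bound(*args, **kwds)
ValueError: attempt to get argmax of an empty sequence
```

Request:
step_arm --commands '[{"gripper":1,"x":0,"y":0,"z":0,"spin":-5},{"gripper":1,"x":0,"y":0,"z":0,"spin":-6},{"gripper":1,"x":0,"y":0,"z":0,"spin":-6},{"gripper":1,"x":0,"y":0,"z":0,"spin":-4.5},{"gripper":1,"x":8,"y":-38,"z":0,"spin":0},{"gripper":1,"x":8,"y":-38,"z":0,"spin":0},{"gripper":1,"x":8,"y":-38,"z":10,"spin":0},{"gripper":1,"x":8,"y":-38,"z":10,"spin":0},{"gripper":1,"x":8,"y":-38,"z":10,"spin":0},{"gripper":1,"x":7,"y":-38,"z":10,"spin":0}]'

```text
time: 5.45
eef_pos: [0.5791, -0.0521, 0.062]
tcp_rot: [0.996, 0.089, -0.002, -0.001]
contact_force: [1.1, 0.8, -2.5]
opening: 0.106
finger_force: 59.6
```

Request:
step_arm --commands '[{"gripper":1,"x":0,"y":0,"z":10,"spin":0},{"gripper":1,"x":0,"y":0,"z":10,"spin":0},{"gripper":1,"x":0,"y":0,"z":5,"spin":0},{"gripper":1,"x":0,"y":0,"z":5,"spin":0},{"gripper":1,"x":0,"y":0,"z":4,"spin":0},{"gripper":1,"x":0,"y":0,"z":3,"spin":0},{"gripper":1,"x":0,"y":0,"z":1,"spin":0},{"gripper":1,"x":0,"y":0,"z":0,"spin":0},{"gripper":1,"x":0,"y":0,"z":0,"spin":0},{"gripper":1,"x":0,"y":0,"z":0,"spin":0}]'

```text
time: 6.45
eef_pos: [0.581, -0.0552, 0.0273]
tcp_rot: [0.996, 0.089, 0.0, 0.001]
contact_force: [-3.9, -2.6, 5.5]
opening: 0.099
finger_force: 60.8
```

```bash
python3 - <<'E'
from h import *
delta(582.5,-55,26.4,10.2)
E
```

```text
t 6.45 p [581.  -55.2  27.3] yaw 10.25 open 0.099 F [-3.9 -2.6  5.5] -> spin 0.1 x 1.5 y 0.0 z 0.9
```

Request:
step_arm --commands '[{"gripper":0.6,"x":0,"y":0,"z":0,"spin":0},{"gripper":0.2,"x":0,"y":0,"z":0,"spin":0},{"gripper":-0.2,"x":0,"y":0,"z":0,"spin":0},{"gripper":-0.4,"x":0,"y":0,"z":0,"spin":0},{"gripper":-0.4,"x":0,"y":0,"z":-4,"spin":0},{"gripper":-0.4,"x":0,"y":-8,"z":0,"spin":0},{"gripper":-0.4,"x":0,"y":-8,"z":0,"spin":0},{"gripper":-0.4,"x":0,"y":-4,"z":0,"spin":0},{"gripper":-0.4,"x":0,"y":0,"z":0,"spin":0},{"gripper":-0.4,"x":0,"y":0,"z":0,"spin":0}]'

```text
time: 7.45
eef_pos: [0.5771, -0.0344, 0.0303]
tcp_rot: [0.996, 0.09, -0.0, 0.0]
contact_force: [0.8, 0.3, -0.1]
opening: 0.701
finger_force: 0.0
```

```bash
python3 - <<'E'
from h import *
delta(582.5,-55,26.4,10.2)
c,W=snap("side","c"); z=W[...,2]
a=cv2.imread("pics/c.png"); cv2.imwrite("pics/c1.png",cv2.resize(a[130:250,190:310],None,fx=5,fy=5,interpolation=cv2.INTER_CUBIC))
E
```

```text
t 7.45 p [577.1 -34.4  30.3] yaw 10.28 open 0.701 F [ 0.8  0.3 -0.1] -> spin 0.1 x 1.7 y 21.2 z 3.9
```

View pics/c1.png

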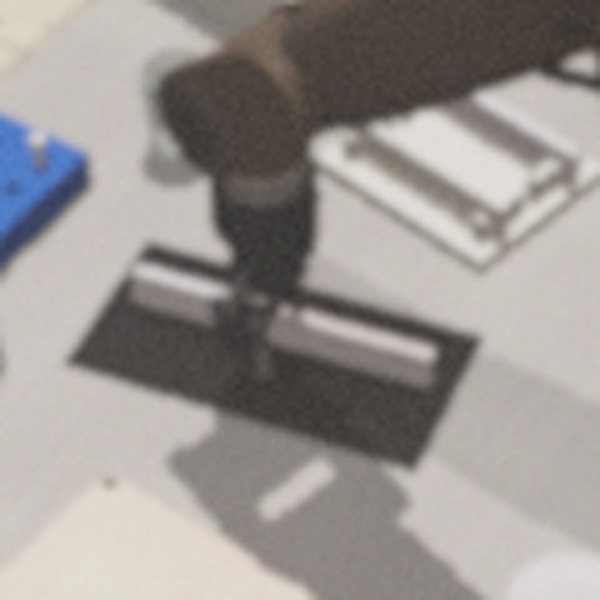

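The view shows the bar standing on edge on the pad, with its top edge running from (140,270) to (435,350), and the open fingers straddling its middle. Now I'll tip it.

Request:
step_arm --commands '[{"gripper":-0.4,"x":0,"y":-4,"z":0,"spin":0},{"gripper":-0.4,"x":0,"y":-4,"z":0,"spin":0},{"gripper":-0.4,"x":0,"y":-4,"z":0,"spin":0},{"gripper":-0.4,"x":0,"y":-4,"z":0,"spin":0},{"gripper":-0.4,"x":0,"y":-4,"z":0,"spin":0},{"gripper":-0.4,"x":0,"y":-3,"z":0,"spin":0},{"gripper":-0.4,"x":0,"y":0,"z":0,"spin":0},{"gripper":-0.4,"x":0,"y":0,"z":-10,"spin":0},{"gripper":-0.4,"x":0,"y":0,"z":-15,"spin":0},{"gripper":-0.4,"x":0,"y":0,"z":0,"spin":0}]'

```text
time: 8.5
eef_pos: [0.5754, -0.0127, 0.0588]
tcp_rot: [0.996, 0.089, 0.003, 0.001]
contact_force: [1.0, -1.6, 0.5]
opening: 0.699
finger_force: 0.0
```

```bash
python3 - <<'E'
from h import *
for n in("top","side"):
    c,W=snap(n,"d"+n); P=plane(c,.014); g=c["color"].astype(int).sum(2); z=W[...,2]
    d=P-np.array([.5808,-.0452,0]); a=np.radians(10.2)
    l=d[...,0]*np.cos(a)+d[...,1]*np.sin(a); w=-d[...,0]*np.sin(a)+d[...,1]*np.cos(a)
    m=(abs(l)<.132)&(abs(w)<.062)&(g>330)
    print(n,rect(P,m,False),rect(P,m),np.median(z[m]))
delta(580,-36,60,10.2)
a=cv2.imread("pics/dside.png"); cv2.imwrite("pics/d1.png",cv2.resize(a[130:250,190:310],None,fx=5,fy=5,interpolation=cv2.INTER_CUBIC))
E
```

```text
top [507.8 -46.2  98.2  32.6  10.4 186. ] [507.8 -46.2  98.2  32.6  10.4 186. ] 0.013416561232011959
side [584.8 -57.8 259.8  97.6  10.2 576. ] [528.9 -42.2 147.6  46.3  10.3 344. ] 0.012539366954831821
t 8.6 p [573.9 -12.4  56.7] yaw 10.23 open 0.7 F [-0.2  0.2 -0.8] -> spin 0.0 x 1.8 y 24.3 z -3.3
```

View pics/d1.png

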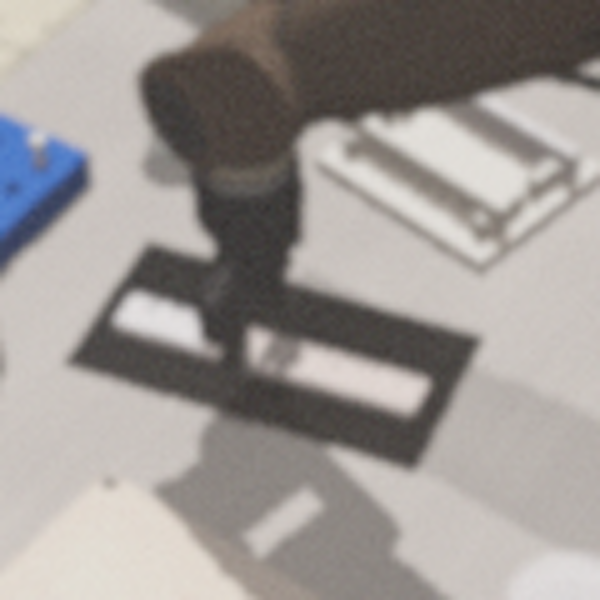

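The bar now lies flat on the pad, spanning (120,310) to (430,395) in the crop, and nothing is holding it. I'll pick it up again.

Request:
step_arm --commands '[{"gripper":-0.4,"x":0,"y":11,"z":0,"spin":0},{"gripper":-0.4,"x":0,"y":10.5,"z":0,"spin":0},{"gripper":-0.4,"x":0,"y":0,"z":10,"spin":0},{"gripper":-0.4,"x":0,"y":0,"z":10,"spin":0},{"gripper":-0.4,"x":0,"y":0,"z":8,"spin":0},{"gripper":-0.4,"x":0,"y":0,"z":6,"spin":0},{"gripper":-0.4,"x":0,"y":0,"z":3,"spin":0},{"gripper":-0.4,"x":0,"y":0,"z":0,"spin":0},{"gripper":-0.4,"x":0,"y":0,"z":0,"spin":0},{"gripper":-0.4,"x":0,"y":0,"z":0,"spin":0}]'

```text
time: 9.6
eef_pos: [0.5773, -0.0332, 0.0188]
tcp_rot: [0.996, 0.089, 0.0, 0.0]
contact_force: [-0.2, 1.7, -0.4]
opening: 0.699
finger_force: 0.0
```

Request:
step_arm --commands '[{"gripper":0,"x":0,"y":0,"z":0,"spin":0},{"gripper":0.5,"x":0,"y":0,"z":0,"spin":0},{"gripper":1,"x":0,"y":0,"z":0,"spin":0},{"gripper":1,"x":0,"y":0,"z":0,"spin":0},{"gripper":1,"x":0,"y":0,"z":0,"spin":0},{"gripper":1,"x":0,"y":0,"z":0,"spin":0},{"gripper":1,"x":0,"y":0,"z":-5,"spin":0},{"gripper":1,"x":0,"y":0,"z":-10,"spin":0},{"gripper":1,"x":0,"y":0,"z":-15,"spin":0},{"gripper":1,"x":0,"y":0,"z":0,"spin":0}]'

```text
time: 10.6
eef_pos: [0.5787, -0.0336, 0.0511]
tcp_rot: [0.996, 0.089, 0.002, 0.001]
contact_force: [0.2, -0.1, -2.0]
opening: 0.357
finger_force: 60.0
```

```bash
python3 - <<'E'
from h import *
for n in("top","side"):
    c,W=snap(n,"e"+n); g=c["color"].astype(int).sum(2); z=W[...,2]
    d=W-np.array([.578,-.0335,0]); a=np.radians(10.2)
    l=d[...,0]*np.cos(a)+d[...,1]*np.sin(a); w=-d[...,0]*np.sin(a)+d[...,1]*np.cos(a)
    m=(abs(l)<.14)&(abs(w)<.062)&(z>.03)&(z<.055)&(abs(l)>.05)
    print(n,rect(W,m),np.median(z[m]),l[m].min(),l[m].max())
    # cassette & board again
    P20=plane(c,.02); P8=plane(c,.008)
    Lab=cv2.cvtColor(c["color"],cv2.COLOR_RGB2LAB).astype(int)
    bm=(np.hypot(P8[...,0]-.468,P8[...,1]-.24)<.21)
    m=cv2.morphologyEx((bm&((g>585)&(Lab[...,2]-128>0))).astype(np.uint8),cv2.MORPH_OPEN,np.ones((2,2)))
    print("board",rect(P8,m))
    # open edge of cassette: per-line last grey point
    b=np.array([.4685,.239]); t=np.radians(-4.3)
    d=P20[...,:2]-b; X=d[...,0]*np.cos(t)+d[...,1]*np.sin(t); Y=-d[...,0]*np.sin(t)+d[...,1]*np.cos(t)
    gm=(g<500)&(g>250)&(abs(X)<.08)&(abs(Y)<.06)
    es=[]
    for x0 in np.arange(-80,80,8):
        k=gm&(X*1000>=x0)&(X*1000<x0+8)
        if k.any(): es.append((x0+4,np.sort(Y[k])[:3].mean()*1000))
    es=np.array(es); print("edge fit",np.polyfit(es[:,0],es[:,1],1), "scatter",es[:,1].round(1))
    gm=(g<500)&(g>250)&(abs(X)<.13)&(Y>.01)&(Y<.045); print("cass x",X[gm].min(),X[gm].max())
delta(470,190,80,-4.3)
E
```

```text
top [489.1 -57.8  68.3  28.  170.2  98. ] 0.04514183072505529 -0.11974136049557303 0.12091023312730269
board [584.3 159.2  49.1  46.8  86.6  83. ]
edge fit [0.01577997 2.5374209 ] scatter [1.3 1.7 1.1 2.8 3.2 1.3 0.4 0.8 0.2 1.9 2.3 2.8 3.2 7.3 7.8 4.5 1.2 1.8
 2.3 2.7]
cass x -0.10093269426830384 0.09799064801328088
side [494.1 -48.9  70.5  39.5   8.7 166. ] 0.04433808561898511 -0.12040410234049928 0.1228310378695086
board [ 494.8  226.2  351.9  258.   176.  3823. ]Traceback (most recent call last):
  File "<stdin>", line 22, in <module>
IndexError: too many indices for array: array is 1-dimensional, but 2 were indexed
```

Request:
step_arm --commands '[{"gripper":1,"x":0,"y":0,"z":-15,"spin":4.8},{"gripper":1,"x":0,"y":0,"z":-15,"spin":4.8},{"gripper":1,"x":0,"y":0,"z":0,"spin":4.9},{"gripper":1,"x":-12,"y":-20,"z":0,"spin":0},{"gripper":1,"x":-22,"y":-37,"z":0,"spin":0},{"gripper":1,"x":-22,"y":-37,"z":0,"spin":0},{"gripper":1,"x":-22,"y":-37,"z":0,"spin":0},{"gripper":1,"x":-22,"y":-37,"z":0,"spin":0},{"gripper":1,"x":-22,"y":-37,"z":0,"spin":0},{"gripper":1,"x":-10,"y":-15,"z":0,"spin":0}]'

```text
time: 11.7
eef_pos: [0.4589, 0.1983, 0.0776]
tcp_rot: [0.999, -0.036, -0.001, -0.0]
contact_force: [0.4, -0.5, -2.0]
opening: 0.355
finger_force: 60.1
```

Request:
step_arm --commands '[{"gripper":1,"x":0,"y":0,"z":0,"spin":0},{"gripper":1,"x":0,"y":0,"z":5,"spin":0},{"gripper":1,"x":0,"y":0,"z":10,"spin":0},{"gripper":1,"x":0,"y":0,"z":10,"spin":0},{"gripper":1,"x":0,"y":0,"z":10,"spin":0},{"gripper":1,"x":0,"y":0,"z":5,"spin":0},{"gripper":1,"x":0,"y":0,"z":0,"spin":0},{"gripper":1,"x":0,"y":0,"z":0,"spin":0},{"gripper":1,"x":0,"y":0,"z":0,"spin":0},{"gripper":1,"x":0,"y":0,"z":0,"spin":0}]'

```text
time: 12.7
eef_pos: [0.462, 0.1961, 0.0389]
tcp_rot: [0.999, -0.037, 0.001, -0.0]
contact_force: [-0.6, 0.1, -2.2]
opening: 0.351
finger_force: 60.1
```

```bash
python3 - <<'E'
from h import *
delta(464,195,22.8,-4.3)
E
```

```text
t 12.7 p [462.  196.1  38.9] yaw -4.25 open 0.351 F [-0.6  0.1 -2.2] -> spin 0.0 x 2.1 y 0.9 z 16.1
```

Request:
step_arm --commands '[{"gripper":1,"x":2,"y":1,"z":5,"spin":0},{"gripper":1,"x":0,"y":0,"z":5,"spin":0},{"gripper":1,"x":0,"y":0,"z":4,"spin":0},{"gripper":1,"x":0,"y":0,"z":2,"spin":0},{"gripper":1,"x":0,"y":0,"z":0,"spin":0},{"gripper":1,"x":0,"y":0,"z":0,"spin":0},{"gripper":0.2,"x":0,"y":0,"z":0,"spin":0},{"gripper":0.0,"x":0,"y":0,"z":0,"spin":0},{"gripper":0.0,"x":0,"y":0,"z":0,"spin":0},{"gripper":0.0,"x":0,"y":0,"z":-10,"spin":0}]'

```text
time: 13.7
eef_pos: [0.4623, 0.1945, 0.0313]
tcp_rot: [0.999, -0.037, -0.002, 0.0]
contact_force: [-0.8, -0.6, -1.2]
opening: 0.501
finger_force: 0.0
```

Request:
step_arm --commands '[{"gripper":0.0,"x":0,"y":0,"z":-20,"spin":0},{"gripper":0.0,"x":0,"y":0,"z":-20,"spin":0},{"gripper":-0.2,"x":0,"y":20,"z":0,"spin":0},{"gripper":-0.6,"x":0,"y":20,"z":0,"spin":0},{"gripper":-0.9,"x":0,"y":20,"z":0,"spin":0},{"gripper":-0.9,"x":0,"y":0,"z":0,"spin":0},{"gripper":-0.9,"x":0,"y":0,"z":0,"spin":0},{"gripper":-0.9,"x":0,"y":0,"z":0,"spin":0},{"gripper":-0.9,"x":0,"y":0,"z":0,"spin":0},{"gripper":-0.9,"x":0,"y":0,"z":0,"spin":0}]'

```text
time: 14.7
eef_pos: [0.459, 0.1355, 0.0723]
tcp_rot: [0.999, -0.037, -0.0, -0.0]
contact_force: [0.5, -0.0, -0.6]
opening: 0.947
finger_force: 0.0
```

```bash
cat >> h.py <<'E'
B=np.array([.4685,.239]); T=np.radians(-4.3)
def loc(P):
    d=P[...,:2]-B; return (d[...,0]*np.cos(T)+d[...,1]*np.sin(T))*1000,(-d[...,0]*np.sin(T)+d[...,1]*np.cos(T))*1000
def wor(x,y): return np.array([x*np.cos(T)-y*np.sin(T),x*np.sin(T)+y*np.cos(T)])+B*1000
E
python3 - <<'E'
from h import *
print(get_state()["qpos"].round(2)); delta(464,195,22.8,-4.3)
c,W=snap("side","f"); z=W[...,2]; g=c["color"].astype(int).sum(2)
X,Y=loc(W); m=(z>.014)&(z<.03)&(abs(X)<140)&(Y<-5)&(Y>-90)
q=np.stack([X[m],Y[m]],1).astype(np.float32); print(cv2.minAreaRect(q),len(q))
a=cv2.imread("pics/f.png"); cv2.imwrite("pics/f1.png",cv2.resize(a[210:330,150:290],None,fx=5,fy=5,interpolation=cv2.INTER_CUBIC))
E
```

```text
[0.07 0.08 2.17 0.   0.89 1.72]
t 14.7 p [459.  135.5  72.3] yaw -4.21 open 0.947 F [ 0.5 -0.  -0.6] -> spin 0.1 x 0.5 y -59.7 z 49.5
((-2.6268310546875, -50.03093338012695), (269.7567138671875, 82.30654907226562), 0.981913685798645) 609
```

View pics/f1.png

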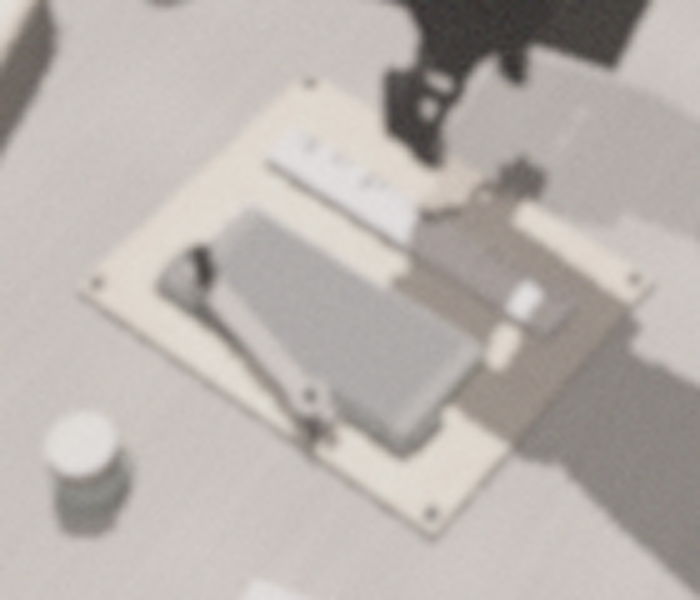

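The view shows the bar flat on the board from (290,150) to (555,320), parallel to the cassette and about 28 mm off, sticking out at both ends. Next I'll spin the tool 90° and push the bar against the cassette with both fingers.

Request:
step_arm --commands '[{"gripper":0,"x":0,"y":0,"z":0,"spin":-8.2},{"gripper":0,"x":0,"y":0,"z":0,"spin":-8.2},{"gripper":0,"x":0,"y":0,"z":0,"spin":-8.2},{"gripper":0,"x":0,"y":0,"z":0,"spin":-8.2},{"gripper":0,"x":0,"y":0,"z":0,"spin":-8.2},{"gripper":0,"x":0,"y":0,"z":0,"spin":-8.2},{"gripper":0,"x":0,"y":0,"z":0,"spin":-8.2},{"gripper":0,"x":0,"y":0,"z":0,"spin":-8.2},{"gripper":0,"x":0,"y":0,"z":0,"spin":-8.2},{"gripper":0,"x":0,"y":0,"z":0,"spin":-8.2}]'

```text
time: 15.75
eef_pos: [0.459, 0.1352, 0.0723]
tcp_rot: [0.777, 0.63, -0.0, -0.0]
contact_force: [0.3, 0.0, -0.3]
opening: 0.502
finger_force: 0.0
```

Request:
step_arm --commands '[{"gripper":0,"x":0,"y":0,"z":0,"spin":-8.1},{"gripper":0,"x":0,"y":0,"z":10,"spin":0},{"gripper":0,"x":0,"y":0,"z":10,"spin":0},{"gripper":0,"x":0,"y":0,"z":10,"spin":0},{"gripper":0,"x":0,"y":0,"z":10,"spin":0},{"gripper":0,"x":0,"y":0,"z":5,"spin":0},{"gripper":0,"x":0,"y":0,"z":2,"spin":0},{"gripper":0,"x":0,"y":0,"z":0,"spin":0},{"gripper":0,"x":0,"y":0,"z":0,"spin":0},{"gripper":0,"x":0,"y":0,"z":0,"spin":0}]'

```text
time: 16.75
eef_pos: [0.4594, 0.135, 0.0258]
tcp_rot: [0.732, 0.681, 0.0, 0.0]
contact_force: [0.6, -0.1, -0.5]
opening: 0.505
finger_force: 0.0
```

```bash
python3 - <<'E'
from h import *
w=wor(-1.5,-50); print(w); delta(w[0],w[1],23,85.7)
c,W=snap("side","g"); z=W[...,2]
print(loc(np.array(get_state()["eef_pos"])))
X,Y=loc(W); m=(abs(X)<60)&(Y<-70)&(Y>-115)&(z>.011)&(z<.06)
col=c["color"].astype(int).sum(2); k=m&(col<200); print("finger low z",np.sort(z[k])[:12].round(4), X[k][np.argsort(z[k])[:6]].round(),Y[k][np.argsort(z[k])[:6]].round())
E
```

```text
[463.25528596 189.25321141]
t 16.75 p [459.4 135.   25.8] yaw 85.84 open 0.505 F [ 0.6 -0.1 -0.5] -> spin 0.1 x 54.4 y -0.3 z 2.8
(np.float64(-1.2443538500577846), np.float64(-104.40387883146855))
finger low z [0.0371 0.0433 0.044  0.045  0.0489 0.0497 0.0547 0.0565 0.0566 0.0568] [ 18.  18. -35.  20.  20. -36.] [-101. -101.  -98. -103. -104.  -98.]
```

Request:
step_arm --commands '[{"gripper":0,"x":0,"y":0,"z":3,"spin":0},{"gripper":0,"x":10,"y":0,"z":0,"spin":0},{"gripper":0,"x":10,"y":0,"z":0,"spin":0},{"gripper":0,"x":7,"y":0,"z":0,"spin":0},{"gripper":0,"x":4,"y":0,"z":0,"spin":0},{"gripper":0,"x":4,"y":0,"z":0,"spin":0},{"gripper":0,"x":4,"y":0,"z":0,"spin":0},{"gripper":0,"x":4,"y":0,"z":0,"spin":0},{"gripper":0,"x":4,"y":0,"z":0,"spin":0},{"gripper":0,"x":4,"y":0,"z":0,"spin":0}]'

```text
time: 17.8
eef_pos: [0.4628, 0.186, 0.0223]
tcp_rot: [0.732, 0.681, -0.0, 0.0]
contact_force: [-0.5, -2.0, 0.6]
opening: 0.499
finger_force: 0.9
```

```bash
python3 - <<'E'
from h import *
print(loc(np.array(get_state()["eef_pos"])),get_state()["contact_force"].round(1))
for n in ("side","top"):
    c,W=snap(n,"h"+n); z=W[...,2]; g=c["color"].astype(int).sum(2)
    X,Y=loc(plane(c,.018)); 
    ok=(g>480)
    X2,Y2=loc(W); m=(z>.0135)&(z<.025)&(X2<-102)&(X2>-145)&(Y2>-80)&(Y2<60); print(n,len(X2[m]),np.percentile(Y2[m],[2,50,98]).round(1),X2[m].min().round(1))
a=cv2.imread("pics/hside.png"); cv2.imwrite("pics/h1.png",cv2.resize(a[210:330,150:290],None,fx=5,fy=5,interpolation=cv2.INTER_CUBIC))
E
```

```text
(np.float64(-1.7540861072684277), np.float64(-53.3076052411813)) [-0.5 -2.   0.6]
side 75 [-71.5 -24.6  58.3] -141.5Traceback (most recent call last):
  File "<stdin>", line 7, in <module>
    return _quantile_unchecked(
        a, q, axis, out, overwrite_input, method, keepdims, weights)
    return _ureduce(a,
                    func=_quantile_ureduce_func,
    ...<5 lines>...
                    overwrite_input=overwrite_input,
                    method=method)
    r = func(a, **kwargs)
    result = _quantile(arr,
                       quantiles=q,
    ...<2 lines>...
                       out=out,
                       weights=wgt)
    slices_having_nans = np.isnan(arr[-1, ...])
                                  ~~~^^^^^^^^^
IndexError: index -1 is out of bounds for axis 0 with size 0
```

Request:
step_arm --commands '[{"gripper":0,"x":1.5,"y":0,"z":0,"spin":0},{"gripper":0,"x":1.5,"y":0,"z":0,"spin":0},{"gripper":0,"x":1.5,"y":0,"z":0,"spin":0},{"gripper":0,"x":1,"y":0,"z":0,"spin":0},{"gripper":0,"x":1,"y":0,"z":0,"spin":0},{"gripper":0,"x":1,"y":0,"z":0,"spin":0},{"gripper":0,"x":0.5,"y":0,"z":0,"spin":0},{"gripper":0,"x":0,"y":0,"z":0,"spin":0},{"gripper":0,"x":0,"y":0,"z":0,"spin":0},{"gripper":0,"x":0,"y":0,"z":0,"spin":0}]'

```text
time: 18.9
eef_pos: [0.4632, 0.1939, 0.0223]
tcp_rot: [0.732, 0.681, 0.0, -0.0]
contact_force: [0.2, -0.7, 0.7]
opening: 0.496
finger_force: 0.2
```

Request:
step_arm --commands '[{"gripper":0,"x":0.7,"y":0,"z":0,"spin":0},{"gripper":0,"x":0.7,"y":0,"z":0,"spin":0},{"gripper":0,"x":0.6,"y":0,"z":0,"spin":0},{"gripper":0,"x":0,"y":0,"z":0,"spin":0},{"gripper":0,"x":0,"y":0,"z":0,"spin":0},{"gripper":0,"x":0,"y":0,"z":0,"spin":0},{"gripper":0,"x":0,"y":0,"z":0,"spin":0},{"gripper":0,"x":0,"y":0,"z":0,"spin":0},{"gripper":0,"x":0,"y":0,"z":0,"spin":0},{"gripper":0,"x":0,"y":0,"z":0,"spin":0}]'

```text
time: 19.9
eef_pos: [0.4635, 0.1958, 0.0224]
tcp_rot: [0.732, 0.681, 0.0, -0.0]
contact_force: [-0.1, 0.1, -0.3]
opening: 0.5
finger_force: 0.1
```

Request:
step_arm --commands '[{"gripper":0,"x":0.3,"y":0,"z":0,"spin":0},{"gripper":0,"x":0.3,"y":0,"z":0,"spin":0},{"gripper":0,"x":0.3,"y":0,"z":0,"spin":0},{"gripper":0,"x":0.3,"y":0,"z":0,"spin":0},{"gripper":0,"x":0.3,"y":0,"z":0,"spin":0},{"gripper":0,"x":0.3,"y":0,"z":0,"spin":0},{"gripper":0,"x":0.3,"y":0,"z":0,"spin":0},{"gripper":0,"x":0.3,"y":0,"z":0,"spin":0},{"gripper":0,"x":0.3,"y":0,"z":0,"spin":0},{"gripper":0,"x":0.3,"y":0,"z":0,"spin":0}]'

```text
time: 20.9
eef_pos: [0.4637, 0.1988, 0.0224]
tcp_rot: [0.732, 0.681, 0.0, 0.0]
contact_force: [-0.1, -2.5, 1.5]
opening: 0.493
finger_force: 1.0
```

```bash
python3 - <<'E'
from h import *
print(loc(np.array(get_state()["eef_pos"])),get_state()["contact_force"].round(1))
c,W=snap("side","h")
a=cv2.imread("pics/h.png"); cv2.imwrite("pics/h1.png",cv2.resize(a[210:310,170:290],None,fx=6,fy=6,interpolation=cv2.INTER_CUBIC))
E
```

```text
(np.float64(-1.761347067518126), np.float64(-40.46362746954693)) [-0.1 -2.5  1.5]
```

View pics/h1.png

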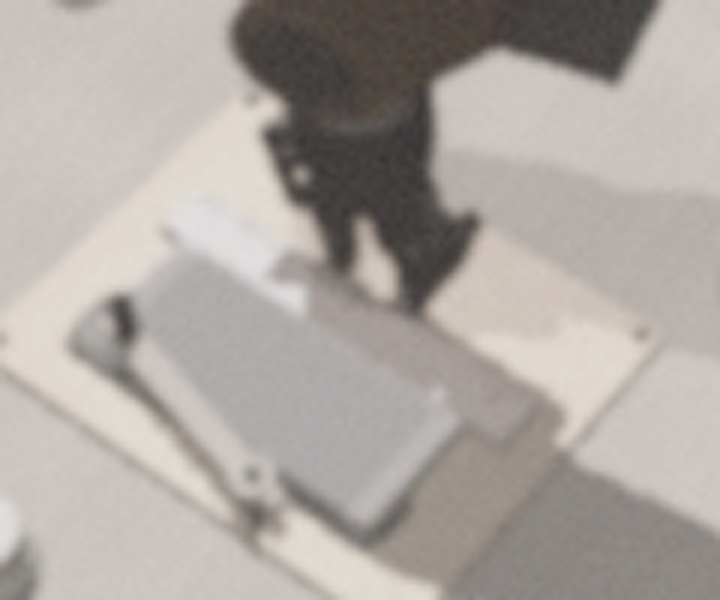

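The bar is now next to the cassette's open edge, with its ends at (180,225) and (520,420) past both cassette ends. I'll keep pressing gently until the force rises.

Request:
step_arm --commands '[{"gripper":0,"x":0.2,"y":0,"z":0,"spin":0},{"gripper":0,"x":0.2,"y":0,"z":0,"spin":0},{"gripper":0,"x":0.2,"y":0,"z":0,"spin":0},{"gripper":0,"x":0.2,"y":0,"z":0,"spin":0},{"gripper":0,"x":0.2,"y":0,"z":0,"spin":0},{"gripper":0,"x":0.2,"y":0,"z":0,"spin":0},{"gripper":0,"x":0.2,"y":0,"z":0,"spin":0},{"gripper":0,"x":0.2,"y":0,"z":0,"spin":0},{"gripper":0,"x":0.2,"y":0,"z":0,"spin":0},{"gripper":0,"x":0.2,"y":0,"z":0,"spin":0}]'

```text
time: 21.95
eef_pos: [0.4639, 0.2002, 0.0224]
tcp_rot: [0.732, 0.681, -0.001, 0.0]
contact_force: [0.4, -7.0, 1.5]
opening: 0.503
finger_force: 3.1
```

Request:
step_arm --commands '[{"gripper":0,"x":0.2,"y":0,"z":0,"spin":0},{"gripper":0,"x":0.2,"y":0,"z":0,"spin":0},{"gripper":0,"x":0.2,"y":0,"z":0,"spin":0},{"gripper":0,"x":0,"y":0,"z":0,"spin":0},{"gripper":0,"x":0,"y":0,"z":0,"spin":0},{"gripper":0,"x":0,"y":0,"z":0,"spin":0},{"gripper":0,"x":0,"y":0,"z":0,"spin":0},{"gripper":0,"x":0,"y":0,"z":0,"spin":0},{"gripper":0,"x":0,"y":0,"z":0,"spin":0},{"gripper":0,"x":0,"y":0,"z":0,"spin":0}]'

```text
time: 22.95
eef_pos: [0.4638, 0.2007, 0.0224]
tcp_rot: [0.732, 0.681, -0.001, 0.0]
contact_force: [-0.0, -6.0, 1.4]
opening: 0.501
finger_force: 3.1
```

Request:
step_arm --commands '[{"gripper":0,"x":-5,"y":0,"z":0,"spin":0},{"gripper":0,"x":-10,"y":0,"z":0,"spin":0},{"gripper":0,"x":-10,"y":0,"z":0,"spin":0},{"gripper":0.5,"x":0,"y":0,"z":-20,"spin":0},{"gripper":0.5,"x":0,"y":0,"z":-30,"spin":0},{"gripper":0.5,"x":0,"y":0,"z":-30,"spin":0},{"gripper":0.5,"x":-20,"y":0,"z":-10,"spin":0},{"gripper":0.5,"x":-20,"y":0,"z":0,"spin":0},{"gripper":0.5,"x":0,"y":0,"z":0,"spin":0},{"gripper":0.5,"x":0,"y":0,"z":0,"spin":0}]'

```text
time: 23.95
eef_pos: [0.4588, 0.1362, 0.1121]
tcp_rot: [0.733, 0.68, 0.0, -0.0]
contact_force: [0.8, 0.2, -0.3]
opening: 0.251
finger_force: 0.0
```

```bash
python3 - <<'E'
from h import *
delta(463,135,110,85.7)
for n in ("side","top"):
    c,W=snap(n,"k"+n); z=W[...,2]; g=c["color"].astype(int).sum(2)
    X,Y=loc(plane(c,.061)); X3,Y3=loc(W)
    m=(g<220)&(abs(X3-71)<40)&(abs(Y3-66)<40)&(z>.028)&(z<.07)
    print(n,"knob dark",len(X3[m]),X3[m].mean().round(1),Y3[m].mean().round(1)," z",z[m].min().round(3),z[m].max().round(3))
    t=m&(z>.052); print(" top", X3[t].mean().round(1),Y3[t].mean().round(1),t.sum(), "plane61",X[t].mean().round(1),Y[t].mean().round(1))
    k=(z>.024)&(z<.040)&(Y3>40)&(Y3<125)&(abs(X3)<130)&(g>350)
    q=np.stack([X3[k],Y3[k]],1).astype(np.float32); print(" kbar",cv2.minAreaRect(q),k.sum())
    k=(z>.012)&(z<.026)&(Y3>-60)&(Y3<-4)&(abs(X3)<140); 
    for lo,hi in((-125,-60),(60,125)):
        j=k&(X3>lo)&(X3<hi); print("  bar",j.sum(),np.percentile(Y3[j],[3,97]).round(1) if j.any() else 0, X3[j].min() if j.any() else 0,X3[j].max() if j.any() else 0)
print(wor(-40,97))
E
```

```text
t 23.95 p [458.8 136.2 112.1] yaw 85.75 open 0.251 F [ 0.8  0.2 -0.3] -> spin 0.0 x -0.9 y 4.2 z 2.1<stdin>:7: RuntimeWarning: Mean of empty slice.
  ret = ret.dtype.type(ret / rcount)
Traceback (most recent call last):
ValueError: zero-size array to reduction operation minimum which has no identity
```

```bash
python3 - <<'E'
from h import *
for n in ("side","top"):
    d=np.load(f"pics/kside.npz") if n=="side" else None
    c,W=snap(n,"k"+n); z=W[...,2]; g=c["color"].astype(int).sum(2)
    X,Y=loc(plane(c,.061)); X3,Y3=loc(W)
    m=(abs(X-71)<30)&(abs(Y-68)<30); t=m&(g<np.sort(g[m])[14]); print(n,"darkest pl61",g[t].max(),np.median(X[t]).round(1),np.median(Y[t]).round(1))
    t=(abs(X3-71)<35)&(abs(Y3-68)<35)&(z>.045)&(z<.07); print(" high",t.sum(),X3[t].mean().round(1),Y3[t].mean().round(1))
    k=(z>.024)&(z<.040)&(Y3>40)&(Y3<125)&(abs(X3)<130)&(g>350)
    q=np.stack([X3[k],Y3[k]],1).astype(np.float32); print(" kbar",cv2.minAreaRect(q) if len(q)>3 else 0,k.sum())
    k=(z>.012)&(z<.026)&(Y3>-60)&(Y3<-4)&(abs(X3)<140)
    for lo,hi in((-125,-60),(60,125)):
        j=k&(X3>lo)&(X3<hi); print("  bar",j.sum(),np.percentile(Y3[j],[3,97]).round(1) if j.any() else 0, X3[j].min() if j.any() else 0,X3[j].max() if j.any() else 0)
E
```

```text
side darkest pl61 293 66.3 80.5
 high 26 71.9 75.9
 kbar ((-0.1082611083984375, 76.57435607910156), (72.51158905029297, 191.412353515625), 89.89678192138672) 284
  bar 141 [-43.4  -4.8] -122.9320089890035 -60.709606282025575
  bar 105 [-52.4  -4.9] 60.457746034385266 123.9480992912768
top darkest pl61 148 72.9 69.7
 high 15 72.0 73.4
 kbar ((3.5584869384765625, 75.042724609375), (69.71293640136719, 194.7007293701172), 87.63409423828125) 230
  bar 0 0 0 0
  bar 22 [-59.1  -6. ] 105.39726540980665 123.42091982714632
```

Request:
step_arm --commands '[{"gripper":0.4,"x":0,"y":0,"z":0,"spin":-8},{"gripper":0.4,"x":0,"y":0,"z":0,"spin":-8.5},{"gripper":0.4,"x":0,"y":0,"z":0,"spin":-8.5},{"gripper":0.4,"x":0,"y":0,"z":0,"spin":-8.5},{"gripper":0.4,"x":0,"y":0,"z":0,"spin":-8.5},{"gripper":0.4,"x":0,"y":0,"z":0,"spin":-8.5},{"gripper":0.4,"x":0,"y":0,"z":0,"spin":-8.5},{"gripper":0.4,"x":0,"y":0,"z":0,"spin":-8.5},{"gripper":0.4,"x":0,"y":0,"z":0,"spin":-8.5},{"gripper":0.4,"x":0,"y":0,"z":0,"spin":0}]'

```text
time: 25.1
eef_pos: [0.4589, 0.1371, 0.112]
tcp_rot: [0.157, 0.988, -0.0, -0.0]
contact_force: [1.4, 0.3, -0.8]
opening: 0.301
finger_force: 0.0
```

```bash
python3 - <<'E'
from h import *
delta(546,305,110,163)
E
```

```text
t 25.1 p [458.9 137.1 112. ] yaw 161.88 open 0.301 F [ 1.4  0.3 -0.8] -> spin -1.1 x -34.2 y 186.1 z 2.0
```

Request:
step_arm --commands '[{"gripper":0.4,"x":0,"y":0,"z":0,"spin":-1.1},{"gripper":0.4,"x":-6,"y":30,"z":0,"spin":0},{"gripper":0.4,"x":-6,"y":36,"z":0,"spin":0},{"gripper":0.4,"x":-8,"y":40,"z":0,"spin":0},{"gripper":0.4,"x":-7,"y":40,"z":0,"spin":0},{"gripper":0.4,"x":-7,"y":40,"z":0,"spin":0},{"gripper":0.4,"x":0,"y":0,"z":10,"spin":0},{"gripper":0.4,"x":0,"y":0,"z":10,"spin":0},{"gripper":0.4,"x":0,"y":0,"z":0,"spin":0},{"gripper":0.4,"x":0,"y":0,"z":0,"spin":0}]'

```text
time: 26.1
eef_pos: [0.5451, 0.3032, 0.0912]
tcp_rot: [0.149, 0.989, -0.001, -0.001]
contact_force: [0.4, -0.7, 0.6]
opening: 0.297
finger_force: 0.0
```

```bash
python3 - <<'E'
from h import *
delta(546,305,50,163)
for n in("side","top"):
    c,W=snap(n,"m"+n)
a=[cv2.imread(f"pics/m{n}.png") for n in("side","top")]
f=lambda i:cv2.resize(i,None,fx=5,fy=5,interpolation=cv2.INTER_CUBIC)
cv2.imwrite("pics/m1.png",np.hstack([f(a[0][220:310,160:240]),f(a[1][165:255,135:215])]))
E
```

```text
t 26.1 p [545.1 303.2  91.2] yaw 162.86 open 0.297 F [ 0.4 -0.7  0.6] -> spin -0.1 x -0.3 y 2.0 z 41.2
```

View pics/m1.png

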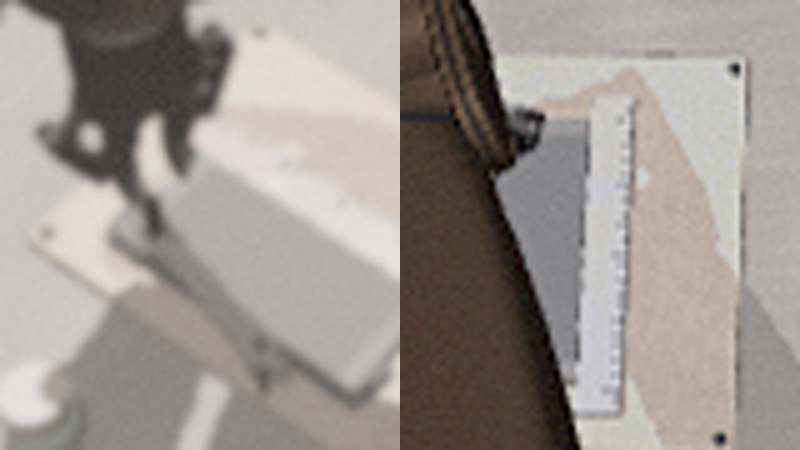

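The bar lies flush along the cassette and sticks out at both ends (right panel, x≈590–630, y≈95–415). The fingers are right above the knob (left panel, near (150,210)). I'm going down around it with a wider opening.

Request:
step_arm --commands '[{"gripper":0.0,"x":0,"y":2,"z":0,"spin":0},{"gripper":0.0,"x":0,"y":0,"z":5,"spin":0},{"gripper":0.0,"x":0,"y":0,"z":8,"spin":0},{"gripper":0.0,"x":0,"y":0,"z":8,"spin":0},{"gripper":0.0,"x":0,"y":0,"z":8,"spin":0},{"gripper":0.0,"x":0,"y":0,"z":8,"spin":0},{"gripper":0.0,"x":0,"y":0,"z":3,"spin":0},{"gripper":0.2,"x":0,"y":0,"z":0,"spin":0},{"gripper":0.4,"x":0,"y":0,"z":0,"spin":0},{"gripper":0.55,"x":0,"y":0,"z":0,"spin":0}]'

```text
time: 27.2
eef_pos: [0.5472, 0.3065, 0.0529]
tcp_rot: [0.148, 0.989, 0.0, 0.0]
contact_force: [-0.3, -0.4, 0.5]
opening: 0.226
finger_force: 0.0
```

Request:
step_arm --commands '[{"gripper":0.55,"x":0,"y":0,"z":0,"spin":0},{"gripper":0.55,"x":0.2,"y":-5,"z":0,"spin":2.5},{"gripper":0.55,"x":0.4,"y":-10,"z":0,"spin":5},{"gripper":0.55,"x":0.4,"y":-10,"z":0,"spin":5},{"gripper":0.55,"x":0.4,"y":-10,"z":0,"spin":5},{"gripper":0.55,"x":0.4,"y":-10,"z":0,"spin":5},{"gripper":0.55,"x":0,"y":0,"z":0,"spin":0},{"gripper":0.55,"x":0,"y":0,"z":0,"spin":0},{"gripper":0.55,"x":0,"y":0,"z":0,"spin":0},{"gripper":0.55,"x":0,"y":0,"z":0,"spin":0}]'

```text
time: 28.2
eef_pos: [0.5259, 0.2672, 0.0525]
tcp_rot: [0.338, 0.941, 0.0, 0.0]
contact_force: [-0.7, -0.0, 0.3]
opening: 0.224
finger_force: 0.0
```

```bash
cat >> h.py <<'E'
def kn():
    s=get_state(); x,y=loc(np.array(s["eef_pos"])); th=np.arctan2(x+40,97-y)
    M=R.from_quat(s["tcp_rot"]).as_matrix(); yaw=np.degrees(np.arctan2(M[1,0],M[0,0]))
    print("loc",x.round(1),y.round(1),"th",th.round(3),"r",np.hypot(x+40,97-y).round(1),"yaw err",(yaw-(85.7+np.degrees(th))).round(1),"F",s["contact_force"].round(1),s["opening"])
E
python3 -c "
from h import *
kn(); c,W=snap('top','n'); c,W=snap('side','ns'); z=W[...,2]; X,Y=loc(W); g=c['color'].astype(int).sum(2)
k=(z>.026)&(z<.038)&(Y>-30)&(Y<120)&(abs(X+0)<110)&(g>300)
print(np.c_[X[k],Y[k]][::12].round())"
```

```text
loc 55.2 32.4 th 0.974 r 115.0 yaw err -1.0 F [-0.7 -0.   0.3] 0.22379450738226012
[[ 49.  25.]
 [ 51.  43.]
 [ 34.  37.]
 [ 33.  44.]
 [ 25.  48.]
 [ 20.  57.]
 [ 21.  62.]
 [ 14.  69.]
 [  4.  75.]
 [-76.  12.]
 [-13.  76.]
 [-13.  81.]
 [-21.  86.]
 [-26.  87.]
 [-29.  99.]
 [-30. 105.]
 [-50.  99.]
 [-49. 108.]
 [-93.  76.]]
```

The keeper is following the gripper, so I'll continue along the arc.

Request:
step_arm --commands '[{"gripper":0.55,"x":0.2,"y":-5,"z":0,"spin":2.5},{"gripper":0.55,"x":0.4,"y":-10,"z":0,"spin":5},{"gripper":0.55,"x":0.4,"y":-10,"z":0,"spin":5},{"gripper":0.55,"x":0.4,"y":-10,"z":0,"spin":5},{"gripper":0.55,"x":0.4,"y":-10,"z":0,"spin":5},{"gripper":0.55,"x":0.4,"y":-10,"z":0,"spin":5},{"gripper":0.55,"x":0.4,"y":-10,"z":0,"spin":5},{"gripper":0.55,"x":0.4,"y":-10,"z":0,"spin":5},{"gripper":0.55,"x":0.4,"y":-10,"z":0,"spin":5},{"gripper":0.55,"x":0,"y":0,"z":0,"spin":0}]'

```text
time: 29.3
eef_pos: [0.4521, 0.226, 0.0521]
tcp_rot: [0.656, 0.755, -0.0, -0.0]
contact_force: [0.0, -0.7, 0.0]
opening: 0.224
finger_force: 0.0
```

```bash
python3 -c "
from h import *
kn()"
```

```text
loc -15.4 -14.2 th 0.218 r 113.8 yaw err -0.2 F [ 0.  -0.7  0. ] 0.22440051338382505
```

Request:
step_arm --commands '[{"gripper":0.55,"x":0.1,"y":-5,"z":0,"spin":2.5},{"gripper":0.55,"x":0.1,"y":-5,"z":0,"spin":2.5},{"gripper":0.55,"x":0.1,"y":-5,"z":0,"spin":2.5},{"gripper":0.55,"x":0.1,"y":-5,"z":0,"spin":2.5},{"gripper":0.55,"x":0,"y":-3,"z":0,"spin":1.5},{"gripper":0.55,"x":0,"y":-1,"z":0,"spin":0.5},{"gripper":0.55,"x":0,"y":-1,"z":0,"spin":0.5},{"gripper":0.55,"x":0,"y":-1,"z":0,"spin":0},{"gripper":0.55,"x":0,"y":0,"z":0,"spin":0},{"gripper":0.55,"x":0,"y":0,"z":0,"spin":0}]'

```text
time: 30.3
eef_pos: [0.4291, 0.2255, 0.0526]
tcp_rot: [0.734, 0.679, 0.002, 0.001]
contact_force: [6.8, 0.3, -5.8]
opening: 0.223
finger_force: 2.9
```

```bash
python3 -c "
from h import *
kn()"
```

```text
loc -38.3 -16.4 th 0.015 r 113.4 yaw err -1.1 F [ 6.8  0.3 -5.8] 0.22338671182529846
```

Request:
step_arm --commands '[{"gripper":0.55,"x":0,"y":-0.5,"z":0,"spin":0},{"gripper":0.55,"x":0,"y":-0.5,"z":0,"spin":0},{"gripper":0.55,"x":0,"y":-0.5,"z":0,"spin":0},{"gripper":0.55,"x":0,"y":0,"z":0,"spin":0},{"gripper":0.55,"x":0,"y":0,"z":0,"spin":0},{"gripper":0.55,"x":0,"y":0,"z":0,"spin":0},{"gripper":0.55,"x":0,"y":0,"z":0,"spin":0},{"gripper":0.55,"x":0,"y":0,"z":0,"spin":0},{"gripper":0.55,"x":0,"y":0,"z":0,"spin":0},{"gripper":0.55,"x":0,"y":0,"z":0,"spin":0}]'

```text
time: 31.3
eef_pos: [0.4289, 0.2255, 0.0527]
tcp_rot: [0.734, 0.679, 0.004, 0.003]
contact_force: [9.7, 0.0, -7.5]
opening: 0.227
finger_force: 4.9
```

```bash
python3 -c "
from h import *
kn()"
```

```text
loc -38.5 -16.4 th 0.014 r 113.4 yaw err -1.0 F [ 9.7  0.  -7.5] 0.22732609028199235
```

Request:
step_arm --commands '[{"gripper":0.4,"x":0,"y":0,"z":0,"spin":0},{"gripper":0.1,"x":0,"y":2,"z":0,"spin":0},{"gripper":0.0,"x":0,"y":2,"z":0,"spin":0},{"gripper":0.0,"x":0,"y":0,"z":0,"spin":0},{"gripper":0.0,"x":0,"y":0,"z":-15,"spin":0},{"gripper":0.0,"x":0,"y":0,"z":-25,"spin":0},{"gripper":0.0,"x":0,"y":0,"z":-25,"spin":0},{"gripper":0.0,"x":0,"y":0,"z":-25,"spin":0},{"gripper":0.0,"x":0,"y":0,"z":-20,"spin":0},{"gripper":0.0,"x":-30,"y":0,"z":0,"spin":0}]'

```text
time: 32.3
eef_pos: [0.4294, 0.1971, 0.1663]
tcp_rot: [0.733, 0.68, 0.004, 0.002]
contact_force: [1.0, -0.5, 0.4]
opening: 0.5
finger_force: 0.0
```

Request:
step_arm --commands '[{"gripper":0.0,"x":-40,"y":-10,"z":0,"spin":0},{"gripper":0.0,"x":-40,"y":-10,"z":0,"spin":0},{"gripper":0.0,"x":-40,"y":-10,"z":0,"spin":0},{"gripper":0.0,"x":-40,"y":-10,"z":0,"spin":0},{"gripper":0.0,"x":-40,"y":-10,"z":0,"spin":0},{"gripper":0.0,"x":-40,"y":-10,"z":0,"spin":0},{"gripper":0.0,"x":0,"y":0,"z":0,"spin":0},{"gripper":0.0,"x":0,"y":0,"z":0,"spin":0},{"gripper":0.0,"x":0,"y":0,"z":0,"spin":0},{"gripper":0.0,"x":0,"y":0,"z":0,"spin":0}]'

```text
time: 33.3
eef_pos: [0.3485, -0.0381, 0.1622]
tcp_rot: [0.734, 0.679, -0.0, -0.0]
contact_force: [-0.5, 0.2, -0.9]
opening: 0.503
finger_force: 0.0
```

```bash
python3 - <<'E'
from h import *
kn()
for n in("side","top"): snap(n,"z"+n)
a=[cv2.imread(f"pics/z{n}.png") for n in("side","top")]
f=lambda i:cv2.resize(i,None,fx=4,fy=4,interpolation=cv2.INTER_CUBIC)
cv2.imwrite("pics/z1.png",np.hstack([f(a[0][200:330,160:285]),f(a[1][150:280,135:210])]))
E
```

```text
loc -98.9 -285.4 th -0.153 r 386.9 yaw err 8.6 F [-0.5  0.2 -0.9] 0.503008331216241
```

View pics/z1.png

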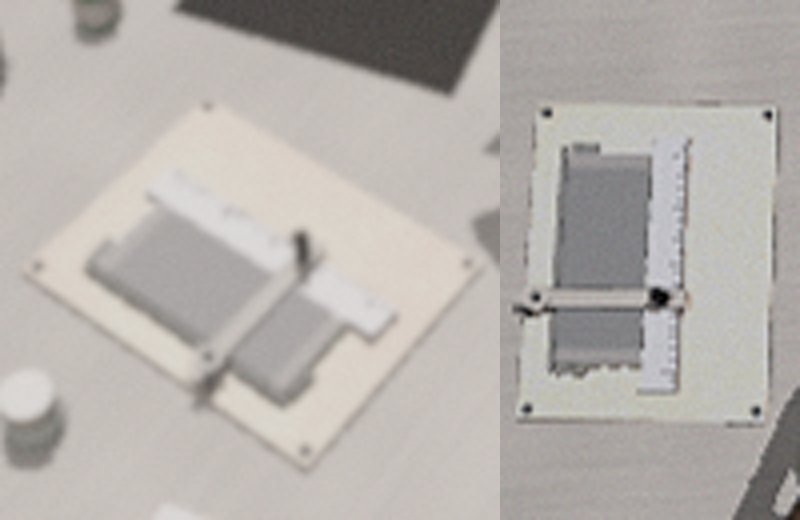

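The final views show the keeper fully across the bar (hinge (535,297), knob (658,296)). The bar is flush along the cassette and sticks out past both ends, and the arm is clear of everything.

```bash
python3 -c "
from plant import *
print(sign_off())"
```

```text
the job is handed in; nothing more can be done
None
```

The job is handed in: the straightedge was turned flat onto the pad, released, picked up again and laid flush along the cassette's open side, and the keeper was then swung shut against its stop, finishing at about 33 s.

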